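# Open the socket flap of the bench trunking by its hidden release notch

## Task

The socket flap in the bench trunking is needed for plugging in the iron, but its release notch is hard to make out: start beside one of the two end caps and feel along the front edge of the cover with a closed fingertip until you find the notch, then press the catch inside it right down so that the flap springs open. Leave the flap standing wide open, and leave the things on the bench where they are: nothing is to be picked up or pushed aside.

Things in the scene. Friction and masses are not known exactly. Their poses are not given: they have to be found in the camera images.
- trunking: Fixed light grey metal trunking across the bench, 770 mm long (its y), 144 mm front to back (its x, pointing to the rear), 60 mm high, top level; origin on the bench, 75 mm behind its front face, mid-length. Between two end caps lies a flush cover, 350 mm long (y -175 to +175 mm) and flat but for notch and flap seams. The caps, from there outward, stand 2.5 mm higher and farther forward.
- front_edge (a point): Mid-length on the trunking's front top edge, level with the cover's top; z up, x to the rear. The release notch is cut into this edge: 50 mm long (y), from the front face 32 mm back (x 0 to 32 mm), open above and in front. Where it lies is NOT given: its middle is anywhere from y = -100 to +100 mm. A tip on the cover is stopped at z = 0; in the notch it meets nothing until 14 mm lower.
- catch (a joint): The catch in the notch: a level plate 26 mm (x) by 47 mm (y), middle 16.5 mm behind the front edge, top 14 mm below the cover's top. Value: m pressed straight down, 0 at rest, 0.008 fully down (22 mm below the cover's top). Spring: 2.4 N to start, about 6 N fully down; returns when let go. It frees the flap at 5 to 7 mm; hold it fully down half a second so that the flap gets clear.
- flap (a joint): Opening angle of the socket flap, rad: 0 shut and flush (latched: under 0.02), 1.45 fully open, nearly upright. 80 mm (x) by 138 mm (y), hinged at its rear edge 125 mm behind the front edge; its free edge lies 45 mm behind the front edge, centred on the notch. Once freed its own spring opens it in about 2 s and keeps it open, unless a hand is in its way.
- solder_stand: Bystander, loose: solder spool on a black stand, 85 x 105 mm, 90 mm high; origin at the centre of its underside.
- flux_pot: Bystander, loose: round green flux pot, 66 mm across, 21 mm high; origin at the centre of its underside.
- motor: Bystander, loose: small steel motor standing shaft up, 24 mm across, 41 mm high; origin at the centre of its underside.
- brush: Bystander, loose: small brush lying flat along its x axis, 150 mm long; origin on the bench, about mid-length.

How it is judged:
On the way, in this order (a step that is already met when the one before it is completed fails the run):
1. a fingertip rests on the cover's front edge within about 65 mm of an end cap (contact force between the fingers and anything else above 0.5 N and x of the grasp point in the frame of front_edge between -0.03 and 0.06 m and z of the grasp point in the frame of front_edge between 0.005 and 0.06 m and (y of the grasp point in the frame of front_edge between 0.11 and 0.21 m or y of the grasp point in the frame of front_edge between -0.21 and -0.11 m)), for 0.02 s.
2. the catch in the notch is pressed right down (value of joint catch above 0.0065 m), for 0.1 s.
At the end, for the whole second after the job is handed in: The socket flap stands open by more than 1.2 rad and at rest, and the catch has been let go (less than 1 mm down) (value of joint flap above 1.2 rad and velocity of joint flap below 0.1 rad/s and value of joint catch below 0.001 m); the robot touches nothing.
It fails at once if a thing on the bench is lifted, or moved by more than 25 mm (distance of any of solder_stand, flux_pot, motor, brush from where it was at the start of the episode above 0.025 m or angle between motor's own z axis and vertical above 0.7 rad).
It also fails if it takes over 64 s, if anything falls off the work surface, if the arm or the gripper's body presses on something with over 40 N, if the wrist force passes 120 N, or if a joint passes its speed limit or range.

## Robot

A 7-joint arm with a two-finger parallel gripper is mounted at the origin on the work surface. World frame = base frame: x ahead of the robot, y to its left, z up, the work surface at z = 0. Lengths are in m, angles in rad, forces in N, time in s.
With the tool pointing down it reaches from about 0.4 to 0.85 m from the base axis. Payload 4.5 kg.
Tool frame: the origin (TCP) lies at the very end of the fingers, on their centre line; the grasp point (between the pads) lies 19 mm behind it (r.pinch_z is the distance from the TCP to the grasp point, in m); z points along the fingers, y is the line along which they close (so a half turn about z gives the same grasp; the last joint's range is limited). The gripper opens to 88 mm and grips with 3 to 60 N. Pads are 18 mm wide; open, the fingers measure 123 mm over their backs; the gripper's body (75 mm by 187 mm) begins 45 mm behind the grasp point.
Start: joints at [-1.079, 0.689, -0.195, 1.565, 0.157, 0.902, -0.215], TCP at [0.276, 0.561, 0.209] pointing down, gripper open.
Joint ranges: [-3.01, 3.01], [-0.46, 2.08], [-1.47, 1.51], [0.13, 2.56], [-1, 4.14], [0.04, 2.09], [-2.66, 2.66]. Speed limits (rad/s): [2.57, 2.57, 3.14, 3.14, 3.14, 3.14, 3.14].

## Interface

Orientations are given as a unit quaternion [x, y, z, w].
In Python, from plant import r, cams gives the robot as it stands.
- The arm moves only by the shell command python3 -m pendant 'ROWS' [FORCE]. ROWS is JSON, a list of rows, each a list of 3 entries, a list of its own where there are three numbers: the closure, from -1 (fully open) to 1 (shut), then the shift along the tool's x, y, z in mm, then the turn, a rotation vector about the tool's x, y, z in degrees. A call has 1 to 8 rows; each row shifts and turns the commanded pose from where the row before left it, along the tool's axes as they then stand; what a row does not reach is not made up. A row lasts 1/8 s, in which the tool goes at most 62.5 mm and 10.7 degrees, less where a joint would pass 70% of its speed; a pose out of reach is approached as far as the arm can. A call with a gripper value outside its range is refused whole. The fingers move at their own pace and stop on an object; FORCE is the grip in N (left out, the last holds). Time passes only in rows, so rows that do not move let the fingers close. It gives the time, the measured TCP pose, the force, the opening and the grip force at its end, in the units of the state.
- r.get_state(): the state, without advancing time (a new reading comes with each control period).
- cams.snapshot(name): name is "scene" or "top"; returns a dict with "img" (400x640x3 uint8, red, green, blue), "camera_matrix" (3x3 intrinsics, pixels), "camera_from_world" (4x4, takes a point from world to camera coordinates). Camera axes: x right, y up, looking along -z (the intrinsics and any distortion apply to the point x, -y, -z); pixel columns grow to the right and rows downward; lengths in m; the calibration is good to about 2 mm. A picture is of the moment at which its call begins. There is no depth.
- r.finish_job(): hands the job in; it is judged then, once.
The state is a dict: "clock": time; "q": joint angles; "qd": joint speeds; "joint_torque": joint torques, N m; "tool_pos": TCP position; "eef_rot": TCP orientation; "contact_force": force on the tool from outside, world axes, zero at the start; "moment": the same for the moment, N m; "opening": opening from 0.0 (shut) to 1.0 (fully open); "finger_force": force on a finger pad.
Only numpy, scipy, OpenCV 4.12 (cv2) and the standard library are available. Lean on these libraries where they do the work, as an engineer would, in place of code of your own. Each camera call takes 0.05 s, during which the arm holds its last target. There are 200 camera calls.

## Working session

There is one attempt and no reset: what is moved stays moved. The work goes in short steps, Python scripts to look and compute and a shell command to move; the robot and the scene stay as the last step left them, time stands still between calls to the robot, and variables do not carry over. Pictures are saved under pics/ and viewed, at most 10 in all, crops included, and the job is handed in when it is done.

```bash
mkdir -p pics
python3 - <<'E'
from plant import r,cams
import cv2
s=r.get_state();print(s['clock'],s['tool_pos'],s['eef_rot'],s['contact_force'],s['opening'],r.pinch_z)
for n in('scene','top'):
    c=cams.snapshot(n);cv2.imwrite(f'pics/{n}0.png',c['img'][...,::-1]);print(c['camera_matrix'],c['camera_from_world'])
E
```

```text
0.0 [0.27598409 0.56001564 0.20771223] [ 2.26870701e-01  9.73924457e-01 -9.03728391e-04 -1.45202528e-04] [-0.76558344  0.10163238  0.57698097] 1.0024287945486423 0.0187
[[456.11197645   0.         327.65835497]
 [  0.         456.11197645 200.92079004]
 [  0.           0.           1.        ]] [[ 0.48070709  0.87677821 -0.01344127 -0.29002429]
 [-0.48902241  0.28077451  0.82584669  0.17599117]
 [ 0.72785835 -0.39041727  0.56373449 -1.40187677]
 [ 0.          0.          0.          1.        ]]
[[457.34788044   0.         325.21698359]
 [  0.         457.34788044 198.67042218]
 [  0.           0.           1.        ]] [[-0.013537   -0.99948753 -0.02900728  0.05516833]
 [ 0.98636663 -0.01810626  0.16356354 -0.52885023]
 [-0.16400493 -0.02639765  0.98610625 -1.12394189]
 [ 0.          0.          0.          1.        ]]
```

View pics/scene0.png

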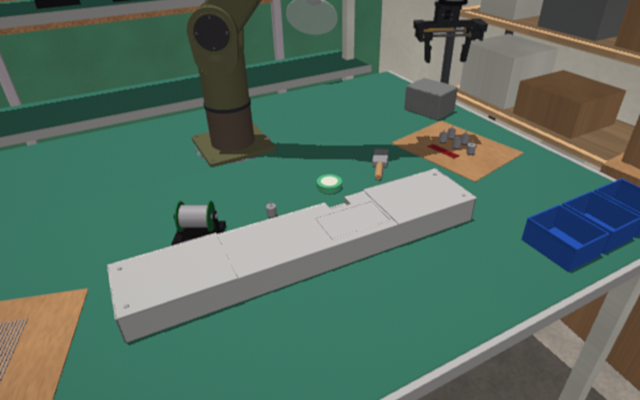

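View pics/top0.png

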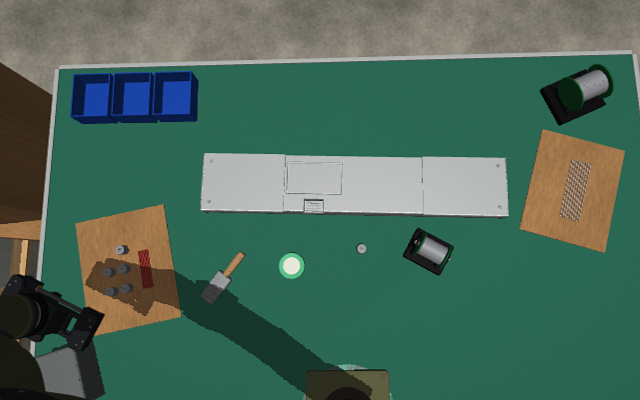

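Top view: trunking from about (202,153) to (508,215), with cover seams at columns ~284 and ~422. The notch is near (314,206), close to the left cap, and the flap is at (314,178). The flux pot (291,265), motor (361,248), brush (225,275) and solder stand (428,251) are all in front of the trunking. I'll enlarge this for accuracy.

Run:
```python
import cv2
i=cv2.imread('pics/top0.png')[145:225,270:430]
cv2.imwrite('pics/crop.png',cv2.resize(i,None,fx=5,fy=5,interpolation=cv2.INTER_CUBIC))
```

```text
(no output)
```

View pics/crop.png

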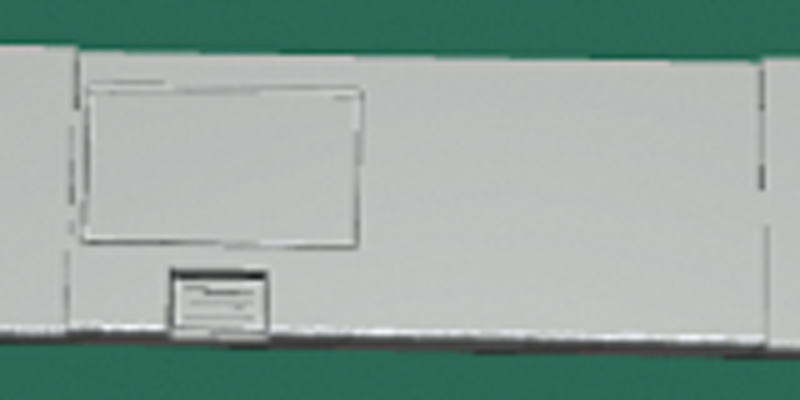

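The crop shows the notch at columns 170–268, rows 270–333. The flap corners are at about (85,90) and (358,245), and the cover's front corners are at (68,330) and (766,345).

```bash
cat > h.py <<'E'
import numpy as np
from plant import r,cams
from scipy.spatial.transform import Rotation as R
def w(c,u,v,z):
    K=c['camera_matrix'];T=c['camera_from_world']
    d=np.linalg.inv(K)@[u,v,1];d=T[:3,:3].T@(d*[1,-1,-1]);o=-T[:3,:3].T@T[:3,3]
    return o+d*(z-o[2])/d[2]
E
python3 - <<'E'
from h import *
c=cams.snapshot('top')
P=lambda x,y:w(c,270+x/5-.4,145+y/5-.4,.06)
A,B=P(68,330),P(766,345)
yd=(A-B)/np.linalg.norm(A-B);xd=np.array([yd[1],-yd[0],0]);F=(A+B)/2
print('A',A,'B',B,np.linalg.norm(A-B),'yaw',np.degrees(np.arctan2(xd[1],xd[0])))
for n,p in dict(nl=(170,300),nr=(268,300),rear=(219,270),fl=(84,165),fr=(359,165),ff=(222,243),fb=(222,88)).items():
    q=P(*p)-F;print(n,q@xd,q@yd)
for y in(.15,):print('start',F+yd*y+xd*.012)
for n,u,v,z in(('flux',291,265,.02),('motor',361,248,.041),('stand',428,251,.06),('brushend',242,254,.01)):print(n,w(c,u,v,z))
s=r.get_state();print(s['tool_pos'],R.from_quat(s['eef_rot']).as_matrix().round(4))
E
```

```text
A [0.4985825  0.15246068 0.06      ] B [ 0.48490804 -0.19628796  0.06      ] 0.34901663191669624 yaw -2.2454216056291476
nl 0.01635132477094846 0.12361508220707004
nr 0.01739912016027208 0.07424740248895538
rear 0.03217382533426204 0.0993729492893739
fl 0.08490803796196139 0.16979127837338703
fr 0.08762966571166617 0.029892788767991507
ff 0.046030433255224566 0.09826867978048383
fb 0.12645904638713343 0.10065526623917076
start [0.50961305 0.12750102 0.06      ]
flux [0.36369778 0.13708185 0.02      ]
motor [ 0.4030107  -0.04135787  0.041     ]
stand [ 0.39210755 -0.20451837  0.06      ]
brushend [0.39394665 0.2654255  0.01      ]
[0.27604528 0.56018939 0.20792209] [[-8.971e-01  4.419e-01 -5.000e-04]
 [ 4.419e-01  8.971e-01 -1.200e-03]
 [-1.000e-04 -1.300e-03 -1.000e+00]]
```

The notch appears at y ≈ +0.099 (0.074–0.124), so I'll start beside the +y cap at y ≈ 0.15, closing the fingers and squaring up on the way.

```bash
python3 -m pendant '[[1,[0,0,0],[0,0,-8]],[1,[0,0,0],[0,0,-8]],[1,[0,0,0],[0,0,-8]],[1,[-25,-42,0],[0,0,0]],[1,[-25,-42,0],[0,0,0]],[1,[-25,-42,0],[0,0,0]],[1,[-25,-42,0],[0,0,0]],[1,[-25,-42,0],[0,0,0]]]' 10
python3 -m pendant '[[1,[-25,-42,0],[0,0,0]],[1,[-25,-42,0],[0,0,0]],[1,[-25,-42,0],[0,0,0]],[1,[-25,-42,15],[0,0,0]],[1,[-25,-42,25],[0,0,0]],[1,[0,0,30],[0,0,0]],[1,[0,0,20],[0,0,0]],[1,[0,0,0],[0,0,0]]]'
cat >> h.py <<'E'
F=np.array([.49175,-.02191,.06]);yd=np.array([.0392,.9992,0]);xd=np.array([.9992,-.0392,0])
def rep():
    s=r.get_state();M=R.from_quat(s['eef_rot']).as_matrix();p=s['tool_pos']-F
    print('t',s['clock'],'x %.4f y %.4f z %.4f'%(p@xd,p@yd,p[2]),'F',s['contact_force'].round(2),'open',round(s['opening'],3));print(M.round(3).tolist())
E
python3 -c 'from h import *;rep()'
```

```text
clock: 1.15
tool_pos: [0.3936, 0.3444, 0.2084]
eef_rot: [0.019, 1.0, -0.0, 0.0]
contact_force: [1.0, 1.0, -0.8]
opening: 0.12
finger_force: 0.0
clock: 2.15
tool_pos: [0.5086, 0.1307, 0.1172]
eef_rot: [0.019, 1.0, -0.001, -0.002]
contact_force: [-0.7, 0.7, 1.4]
opening: 0.008
finger_force: 0.0
t 2.15 x 0.0108 y 0.1532 z 0.0572 F [-0.67  0.69  1.37] open 0.008
[[-0.999, 0.039, -0.003], [0.039, 0.999, -0.001], [0.003, -0.001, -1.0]]
```

```bash
python3 -m pendant '[[1,[0,-3,20],[0,0,0]],[1,[0,0,18],[0,0,0]],[1,[0,0,10],[0,0,0]],[1,[0,0,3],[0,0,0]],[1,[0,0,1.5],[0,0,0]],[1,[0,0,0],[0,0,0]]]'
python3 -c 'from h import *;rep()'
```

```text
clock: 2.9
tool_pos: [0.5099, 0.1284, 0.0665]
eef_rot: [0.019, 1.0, 0.0, 0.0]
contact_force: [-0.3, 0.2, 0.1]
opening: 0.004
finger_force: 0.0
t 2.9 x 0.0123 y 0.1509 z 0.0065 F [-0.31  0.21  0.05] open 0.004
[[-0.999, 0.039, 0.001], [0.039, 0.999, 0.0], [-0.001, 0.0, -1.0]]
```

```bash
python3 -m pendant '[[1,[0,0,1.5],[0,0,0]],[1,[0,0,1],[0,0,0]],[1,[0,0,0],[0,0,0]]]'; python3 -m pendant '[[1,[0,0,1],[0,0,0]],[1,[0,0,1],[0,0,0]],[1,[0,0,0],[0,0,0]]]'
python3 -c 'from h import *;rep()'
```

```text
clock: 3.28
tool_pos: [0.5096, 0.1283, 0.0635]
eef_rot: [0.019, 1.0, 0.0, -0.0]
contact_force: [0.7, -0.7, -0.2]
opening: 0.005
finger_force: 0.0
clock: 3.65
tool_pos: [0.5095, 0.1283, 0.0614]
eef_rot: [0.019, 1.0, 0.0, -0.0]
contact_force: [-0.2, -0.2, 0.3]
opening: 0.005
finger_force: 0.0
t 3.65 x 0.0119 y 0.1508 z 0.0014 F [-0.2  -0.18  0.29] open 0.005
[[-0.999, 0.039, -0.0], [0.039, 0.999, 0.0], [0.0, 0.0, -1.0]]
```

```bash
python3 -m pendant '[[1,[0,0,1],[0,0,0]],[1,[0,0,0.5],[0,0,0]],[1,[0,0,0],[0,0,0]]]'; python3 -m pendant '[[1,[0,0,1],[0,0,0]],[1,[0,0,0],[0,0,0]]]'
python3 -c 'from h import *;rep()'
```

```text
clock: 4.03
tool_pos: [0.5095, 0.1283, 0.06]
eef_rot: [0.019, 1.0, 0.0, -0.0]
contact_force: [0.7, -0.3, -0.4]
opening: 0.005
finger_force: 0.0
clock: 4.28
tool_pos: [0.5095, 0.1283, 0.059]
eef_rot: [0.019, 1.0, 0.0, -0.0]
contact_force: [-0.0, 0.4, -0.4]
opening: 0.002
finger_force: 0.0
t 4.275 x 0.0119 y 0.1508 z -0.0010 F [-0.02  0.42 -0.36] open 0.002
[[-0.999, 0.039, -0.0], [0.039, 0.999, 0.0], [0.0, 0.0, -1.0]]
```

```bash
python3 -m pendant '[[1,[0,0,1],[0,0,0]],[1,[0,0,0],[0,0,0]]]'; python3 -m pendant '[[1,[0,0,1],[0,0,0]],[1,[0,0,0],[0,0,0]]]'
python3 -c 'from h import *;rep()'
```

```text
clock: 4.53
tool_pos: [0.5096, 0.1283, 0.058]
eef_rot: [0.019, 1.0, 0.0, -0.0]
contact_force: [-1.1, 1.2, -1.5]
opening: 0.008
finger_force: 0.0
clock: 4.78
tool_pos: [0.5095, 0.1283, 0.0569]
eef_rot: [0.019, 1.0, 0.0, -0.0]
contact_force: [0.4, 0.3, 0.0]
opening: 0.009
finger_force: 0.0
t 4.775 x 0.0118 y 0.1508 z -0.0031 F [0.41 0.33 0.04] open 0.009
[[-0.999, 0.039, -0.0], [0.039, 0.999, 0.0], [0.0, 0.0, -1.0]]
```

No contact yet at 3 mm below the expected height, so I'll look.

Run:
```python
from h import *
import cv2
a=cams.snapshot('scene')['img'][140:240,300:430];b=cams.snapshot('top')['img'][140:240,250:380]
cv2.imwrite('pics/c2.png',cv2.resize(np.hstack([a,b]),None,fx=3,fy=4.5,interpolation=cv2.INTER_CUBIC)[...,::-1])
```

```text
(no output)
```

View pics/c2.png

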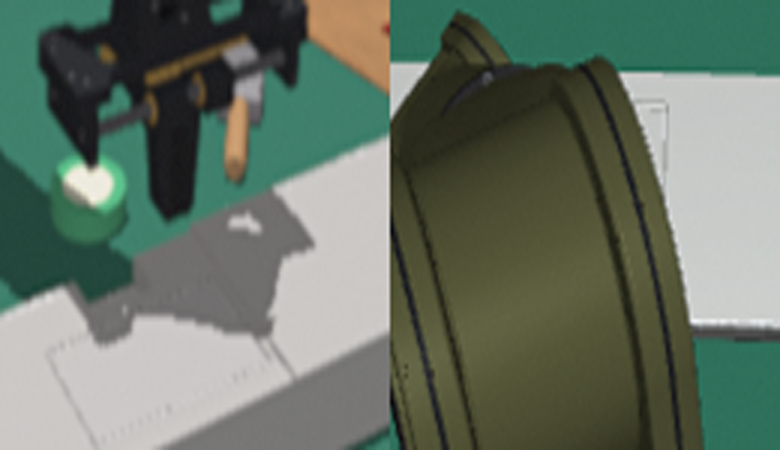

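The fingertip is at about scene pixel (358,187), apparently in front of the edge. I'll check this against the reported TCP and the scene camera's view of the trunking.

Run:
```python
from h import *
def pr(c,p):
    q=c['camera_from_world']@[*p,1];k=c['camera_matrix']@(q[:3]*[1,-1,-1]);return (k[:2]/k[2]).round(1)
c=cams.snapshot('scene');t=r.get_state()['tool_pos']
print('tcp proj',pr(c,t))
for y in(.175,.124,.099,.074,-.175):print(y,pr(c,F+yd*y))
print('rear notch',pr(c,F+yd*.124+xd*.032),pr(c,F+yd*.074+xd*.032))
for y,x in((.17,.045),(.03,.045),(.17,.125),(.03,.125)):print('flap',pr(c,F+yd*y+xd*x))
import cv2
i=cv2.imread('pics/scene0.png')[165:245,300:420];cv2.imwrite('pics/c3.png',cv2.resize(i,None,fx=6.6,fy=6.6,interpolation=cv2.INTER_CUBIC))
```

```text
tcp proj [356.7 196.6]
0.175 [363.2 190.4]
0.124 [343.9 196. ]
0.099 [334.2 198.8]
0.074 [324.4 201.7]
-0.175 [215.7 233.4]
rear notch [350.7 203. ] [330.8 209. ]
flap [371.3 200.5]
flap [315.2 217.6]
flap [390.8 219.3]
flap [332.1 238.5]
```

View pics/c3.png

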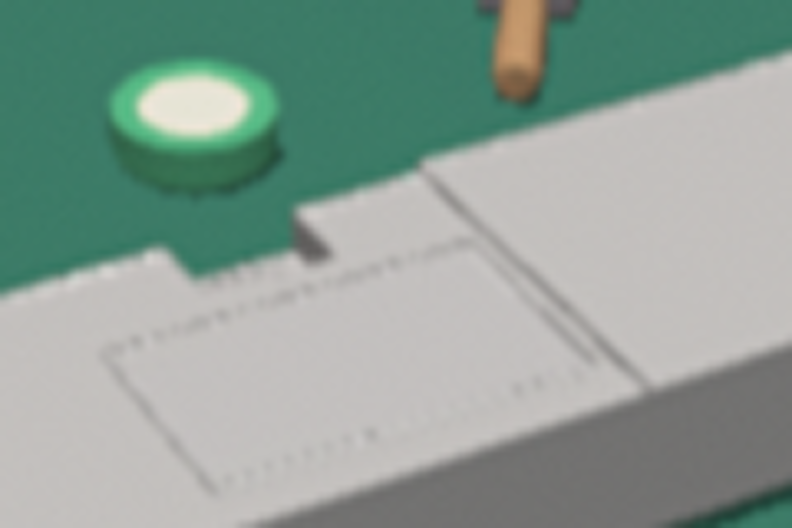

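Run:
```python
from h import *
import cv2
def pr(c,p):
    q=c['camera_from_world']@[*p,1];k=c['camera_matrix']@(q[:3]*[1,-1,-1]);return (k[:2]/k[2]).round(1)
c=cams.snapshot('scene')
t=np.array([.276,.560,.2079]);ty=np.array([.4419,.8971,0])
for s in(-.053,0,.053):print(s,pr(c,t+ty*s))
q=r.get_state();p=q['tool_pos'];print(p,q['contact_force'],q['q'])
for a in(-.009,.009):
  for b in(-.0175,.0175):print(a,b,pr(c,p+xd*a+yd*b))
x=cv2.imread('pics/scene0.png')[10:80,405:495];y=c['img'][145:215,320:410,::-1]
cv2.imwrite('pics/c4.png',cv2.resize(np.hstack([x,y]),None,fx=4.4,fy=4.4,interpolation=cv2.INTER_CUBIC))
```

```text
-0.053 [425.1  71.9]
0 [443.5  71.4]
0.053 [461.9  70.9]
[0.50958243 0.12825244 0.05702748] [-0.3551127   0.29138874  0.98618011] [-0.19562808  0.80944455 -0.22991812  1.98207416  0.43977097  0.39784621
  0.76689409]
-0.009 -0.0175 [348.1 196.7]
-0.009 0.0175 [361.3 192.8]
0.009 -0.0175 [351.9 200.6]
0.009 0.0175 [365.2 196.6]
```

View pics/c4.png

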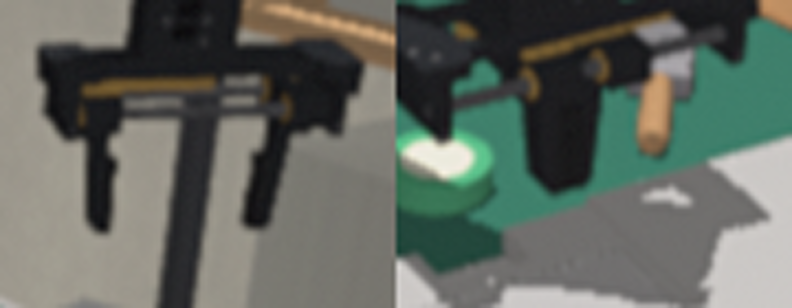

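At the start too, the visible fingertips sit about 33 mm higher than the reported TCP projects, and the same offset shows here. So the real tip is still about 30 mm above the cover, and I'll keep feeling downward.

```bash
python3 -m pendant '[[1,[0,0,5],[0,0,0]],[1,[0,0,5],[0,0,0]],[1,[0,0,3],[0,0,0]],[1,[0,0,2],[0,0,0]],[1,[0,0,0],[0,0,0]]]'; python3 -m pendant '[[1,[0,0,2],[0,0,0]],[1,[0,0,2],[0,0,0]],[1,[0,0,0],[0,0,0]]]';python3 -m pendant '[[1,[0,0,2],[0,0,0]],[1,[0,0,1],[0,0,0]],[1,[0,0,0],[0,0,0]]]'
```

```text
clock: 5.6
tool_pos: [0.5095, 0.1283, 0.0418]
eef_rot: [0.019, 1.0, -0.0, -0.0]
contact_force: [0.4, 0.2, -0.0]
opening: 0.005
finger_force: 0.0
clock: 5.98
tool_pos: [0.5095, 0.1282, 0.0379]
eef_rot: [0.019, 1.0, -0.0, -0.0]
contact_force: [0.1, -0.6, -0.1]
opening: 0.002
finger_force: 0.0
clock: 6.35
tool_pos: [0.5095, 0.1283, 0.0349]
eef_rot: [0.019, 1.0, -0.0, -0.0]
contact_force: [0.1, 0.2, 0.2]
opening: 0.003
finger_force: 0.0
```

```bash
for i in 1; do python3 -m pendant '[[1,[0,0,1],[0,0,0]],[1,[0,0,1],[0,0,0]],[1,[0,0,0],[0,0,0]]]'; done; python3 -m pendant '[[1,[0,0,1],[0,0,0]],[1,[0,0,1],[0,0,0]],[1,[0,0,0],[0,0,0]]]'
python3 - <<'E'
from h import *
import cv2
c=cams.snapshot('scene')
cv2.imwrite('pics/c5.png',cv2.resize(c['img'][140:230,310:430,::-1],None,fx=6,fy=6,interpolation=cv2.INTER_CUBIC))
E
```

```text
clock: 6.72
tool_pos: [0.5095, 0.1283, 0.0329]
eef_rot: [0.019, 1.0, 0.0, -0.0]
contact_force: [0.0, -0.8, -0.0]
opening: 0.007
finger_force: 0.0
clock: 7.1
tool_pos: [0.5095, 0.1283, 0.0309]
eef_rot: [0.019, 1.0, -0.0, -0.0]
contact_force: [-0.3, 0.4, -0.2]
opening: 0.005
finger_force: 0.0
```

View pics/c5.png

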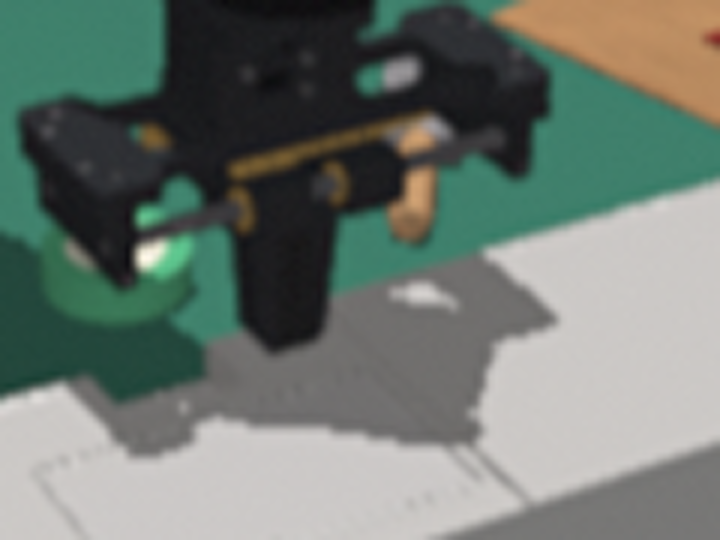

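The tip is now nearly on the cover, with its lowest corner at about (356,199). I'll go on in 1 mm steps.

```bash
python3 -m pendant '[[1,[0,0,1],[0,0,0]],[1,[0,0,0],[0,0,0]]]'; python3 -m pendant '[[1,[0,0,1],[0,0,0]],[1,[0,0,0],[0,0,0]]]'
```

```text
clock: 7.4
tool_pos: [0.5097, 0.1283, 0.0303]
eef_rot: [0.019, 1.0, 0.0, 0.0]
contact_force: [-0.3, -0.2, 3.7]
opening: 0.006
finger_force: 1.9
clock: 7.65
tool_pos: [0.5097, 0.1283, 0.0302]
eef_rot: [0.019, 1.0, -0.0, 0.0]
contact_force: [-2.0, -0.4, 13.3]
opening: 0.004
finger_force: 7.0
```

```bash
python3 -m pendant '[[1,[0,0,1],[0,0,0]],[1,[0,0,0],[0,0,0]]]'
```

```text
clock: 7.9
tool_pos: [0.5097, 0.1283, 0.0302]
eef_rot: [0.019, 1.0, -0.0, 0.001]
contact_force: [-4.7, -0.0, 24.4]
opening: 0.007
finger_force: 11.9
```

Contact at a reported z of 0.0302, about 10 N/mm, with x and y near the expected position. I'll ease off and slide toward the notch with light pressure.

```bash
python3 -m pendant '[[1,[0,0,-1.8],[0,0,0]],[1,[0,-5,0],[0,0,0]],[1,[0,-5,0],[0,0,0]],[1,[0,0,0],[0,0,0]]]';python3 -m pendant '[[1,[0,-5,0],[0,0,0]],[1,[0,-5,0],[0,0,0]],[1,[0,-5,0],[0,0,0]],[1,[0,0,0],[0,0,0]]]';python3 -m pendant '[[1,[0,-5,0],[0,0,0]],[1,[0,-5,0],[0,0,0]],[1,[0,0,0],[0,0,0]]]'; python3 -c 'from h import *;rep()'
```

```text
clock: 8.4
tool_pos: [0.5105, 0.1199, 0.0303]
eef_rot: [0.019, 1.0, 0.002, 0.001]
contact_force: [0.7, 2.7, 7.3]
opening: 0.007
finger_force: 3.4
clock: 8.9
tool_pos: [0.5101, 0.1047, 0.0303]
eef_rot: [0.019, 1.0, 0.002, 0.001]
contact_force: [0.6, 2.6, 5.8]
opening: 0.006
finger_force: 3.2
clock: 9.28
tool_pos: [0.5095, 0.0944, 0.0301]
eef_rot: [0.019, 1.0, 0.001, 0.001]
contact_force: [1.2, 1.5, 5.6]
opening: 0.002
finger_force: 2.7
t 9.275 x 0.0131 y 0.1169 z -0.0299 F [1.16 1.49 5.6 ] open 0.002
[[-0.999, 0.039, 0.002], [0.039, 0.999, 0.002], [-0.002, 0.002, -1.0]]
```

```bash
python3 -m pendant '[[1,[0,-5,0.5],[0,0,0]],[1,[0,-3,0.3],[0,0,0]],[1,[0,0,0],[0,0,0]]]';python3 -m pendant '[[1,[0,-4,0],[0,0,0]],[1,[0,-4,0],[0,0,0]],[1,[0,0,0],[0,0,0]]]'; python3 -c 'from h import *;rep()'
```

```text
clock: 9.65
tool_pos: [0.5073, 0.0841, 0.0286]
eef_rot: [0.02, 1.0, -0.001, -0.001]
contact_force: [-0.2, -0.3, -0.6]
opening: 0.006
finger_force: 0.0
clock: 10.02
tool_pos: [0.5075, 0.0766, 0.029]
eef_rot: [0.02, 1.0, -0.0, -0.0]
contact_force: [-0.1, -0.1, 0.4]
opening: 0.006
finger_force: 0.0
t 10.025 x 0.0119 y 0.0991 z -0.0310 F [-0.12 -0.11  0.45] open 0.006
[[-0.999, 0.04, -0.0], [0.04, 0.999, -0.0], [0.0, -0.0, -1.0]]
```

Force vanished at y ≈ 0.107 and the tip is below cover level, so the notch is found where vision put it. Next I'll descend to the catch.

```bash
python3 -m pendant '[[1,[0,0,4],[0,0,0]],[1,[0,0,4],[0,0,0]],[1,[0,0,3],[0,0,0]],[1,[0,0,0],[0,0,0]]]';python3 -m pendant '[[1,[0,0,2],[0,0,0]],[1,[0,0,2],[0,0,0]],[1,[0,0,0],[0,0,0]]]'; python3 -c 'from h import *;rep()'
```

```text
clock: 10.52
tool_pos: [0.5074, 0.0774, 0.0177]
eef_rot: [0.019, 1.0, -0.0, -0.0]
contact_force: [0.4, 0.0, -0.7]
opening: 0.006
finger_force: 0.0
clock: 10.9
tool_pos: [0.5077, 0.0774, 0.0141]
eef_rot: [0.019, 1.0, 0.0, 0.0]
contact_force: [0.1, 0.3, 2.0]
opening: 0.006
finger_force: 1.1
t 10.9 x 0.0121 y 0.0999 z -0.0459 F [0.14 0.27 1.97] open 0.006
[[-0.999, 0.039, 0.0], [0.039, 0.999, 0.0], [-0.0, 0.0, -1.0]]
```

On the catch at z ≈ 0.0145. Now pressing it right down and holding.

```bash
python3 -m pendant '[[1,[0,0,2],[0,0,0]],[1,[0,0,2],[0,0,0]],[1,[0,0,2],[0,0,0]],[1,[0,0,1],[0,0,0]],[1,[0,0,0],[0,0,0]]]';python3 -m pendant '[[1,[0,0,0.5],[0,0,0]],[1,[0,0,0.5],[0,0,0]],[1,[0,0,0],[0,0,0]],[1,[0,0,0],[0,0,0]],[1,[0,0,0],[0,0,0]]]'; python3 -c 'from h import *;rep()'
```

```text
clock: 11.52
tool_pos: [0.5078, 0.0774, 0.0081]
eef_rot: [0.019, 1.0, -0.0, 0.001]
contact_force: [-1.9, -0.4, 17.5]
opening: 0.005
finger_force: 8.4
clock: 12.15
tool_pos: [0.5078, 0.0774, 0.008]
eef_rot: [0.019, 1.0, -0.0, 0.001]
contact_force: [-4.4, -0.3, 26.6]
opening: 0.006
finger_force: 13.1
t 12.15 x 0.0121 y 0.0999 z -0.0520 F [-4.4  -0.29 26.62] open 0.006
[[-0.999, 0.039, 0.002], [0.039, 0.999, -0.0], [-0.002, -0.0, -1.0]]
```

The catch is bottomed (26 N) and was held for over 0.5 s. Withdrawing up and toward the robot.

```bash
python3 -m pendant '[[1,[0,0,-5],[0,0,0]],[1,[0,0,-10],[0,0,0]],[1,[5,0,-15],[0,0,0]],[1,[20,0,-25],[0,0,0]],[1,[25,0,-30],[0,0,0]],[1,[25,0,-30],[0,0,0]],[1,[25,0,-30],[0,0,0]],[1,[0,40,0],[0,0,0]]]';python3 -m pendant '[[1,[0,40,0],[0,0,0]],[1,[0,40,0],[0,0,0]],[1,[0,40,0],[0,0,0]],[1,[0,0,0],[0,0,0]],[1,[0,0,0],[0,0,0]],[1,[0,0,0],[0,0,0]],[1,[0,0,0],[0,0,0]],[1,[0,0,0],[0,0,0]]]'
python3 - <<'E'
from h import *
import cv2
rep();cv2.imwrite('pics/end.png',cams.snapshot('scene')['img'][...,::-1])
E
```

```text
clock: 13.15
tool_pos: [0.4074, 0.1181, 0.153]
eef_rot: [0.022, 1.0, -0.001, 0.0]
contact_force: [1.3, 1.1, 0.2]
opening: 0.005
finger_force: 0.0
clock: 14.15
tool_pos: [0.414, 0.2405, 0.1511]
eef_rot: [0.02, 1.0, -0.0, -0.0]
contact_force: [-0.8, -0.7, 0.1]
opening: 0.007
finger_force: 0.0
t 14.15 x -0.0880 y 0.2591 z 0.0911 F [-0.78 -0.65  0.05] open 0.007
[[-0.999, 0.04, -0.0], [0.04, 0.999, -0.0], [0.0, -0.0, -1.0]]
```

View pics/end.png

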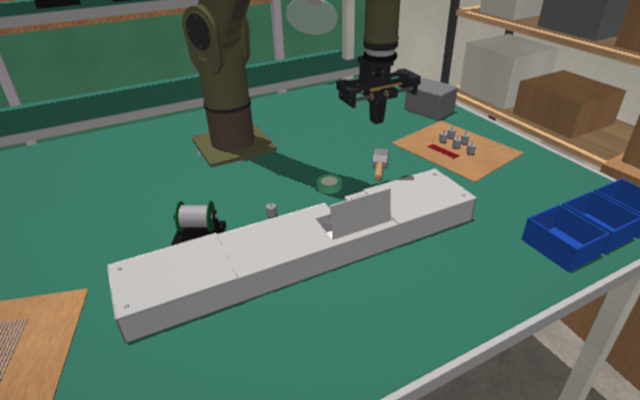

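The flap stands upright at about (362,212), the bystanders look unmoved, and the hand is clear. I'll wait two seconds for the flap to settle, then hand in.

```bash
for i in 1 2; do python3 -m pendant '[[1,[0,0,0],[0,0,0]],[1,[0,0,0],[0,0,0]],[1,[0,0,0],[0,0,0]],[1,[0,0,0],[0,0,0]],[1,[0,0,0],[0,0,0]],[1,[0,0,0],[0,0,0]],[1,[0,0,0],[0,0,0]],[1,[0,0,0],[0,0,0]]]' | head -1; done; python3 -c 'from plant import r;print(r.finish_job())'
```

```text
clock: 15.2
clock: 16.2
the job is handed in; nothing more can be done
None
```

The job is handed in: starting beside the +y end cap I felt along to the notch and pressed the catch right down, the flap stands open in the last picture, the bench items look unmoved, and no verdict came back; the tip met the cover at a reported z about 30 mm lower than expected.

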